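# Lay a conduit along its marked line against the junction box

### The job

Pushing with the fingertips only, roll the thick conduit across the plywood panel onto the pencil line so that it lies centred along the line, and push it gently endways until its end is right up against the junction box. Do not grip it or pick it up, and leave the thin conduit and all the other parts and tools where they are.

Things in the scene. Friction and masses are not known exactly. Their poses are not given: they have to be found in the camera images.
- panel: Fixed plywood panel flat on the table, 320 x 460 mm, 18 mm thick; origin in the centre of its underside, z up. A dark pencil line 2.5 mm wide on its top face runs along its y axis at panel x = 0, from y = -215 mm to the junction box at y = +122.5 mm, with two short cross-ticks. Panel x goes across the line. Its y axis points along world +y within 15 degrees
- box_entry (a point): Where the centre of the conduit's end must arrive: on the junction box's face towards panel -y, above the line, 12.5 mm above the panel's top. The white box is screwed to the panel: 85 mm square, 42 mm high, face at panel y = +122.5 mm; its lid, from 34 mm above the panel up, overhangs by 1.5 mm
- conduit: Thick conduit: straight grey smooth plastic tube, 25 mm outer diameter, 180 mm long, about 60 g, on the panel 65 to 90 mm to one or the other side of the line, within 2 degrees of parallel to it, 15 to 40 mm short of the box. Origin at its centre on its axis, 30.5 mm above the table. y axis along the tube to the box; x and z turn as it rolls. Rolls easily, straight across its axis; runs on 1 to 2 cm after a quick push, then lies still
- conduit_box_end (a point): Centre of the thick conduit's end face that is nearer to the junction box (90 mm along its +y)
- conduit_free_end (a point): Centre of the thick conduit's other end face (90 mm along its -y), which is the one to push when moving it endways
- thin_conduit: Bystander: loose grey plastic tube, 16 mm diameter, 150 mm long, lying on the panel on the other side of the line, roughly parallel to it, 65 to 90 mm from it. Origin at its centre on its axis, tube along y. It rolls when touched
- elbow: Bystander: grey 90-degree conduit bend, about 65 x 60 mm, 29 mm high, lying on the corner of the panel at panel x about -110, y about -185 mm. Origin under its middle
- saddle: Bystander: steel saddle clip, 60 x 14 mm, 27 mm high, standing on the panel at panel x about +110, y about -185 mm. Origin under its middle
- screwdriver: Bystander: screwdriver with a 26 mm thick handle, 200 mm long, lying on the table to the right of the panel (world -y). Origin under its middle, tip to its +x
- pliers: Bystander: combination pliers, 175 x 70 mm, 19 mm high, lying on the table to the right of the panel. Origin under the pivot, jaws to +x
- switch: Bystander: wall switch insert with its frame, 81 mm square, 35 mm high, on the table to the left of the panel (world +y). Origin under its middle
- tape: Bystander: roll of black insulating tape lying flat, 68 mm across, 19 mm high, on the table to the left of the panel. Origin under its middle

How it is judged:
By the outcome, as a careful person would: the job done as asked, in the order asked, and still so for the second after the job is handed in, with the robot touching nothing.
It also fails if it takes over 48 s, if anything falls off the work surface, if the arm or the gripper's body presses on something with over 40 N, if the wrist force passes 120 N, or if a joint passes its speed limit or range.

### The arm

A 6-joint arm with a two-finger parallel gripper is mounted at the origin on the work surface. World frame = base frame: x ahead of the robot, y to its left, z up, the work surface at z = 0. Lengths are in mm, angles in rad, forces in N, time in s.
With the tool pointing down it reaches from about 325 to 775 mm from the base axis. Payload 5.5 kg.
Tool frame: the origin (TCP) lies between the finger pads; the fingertips stand 19 mm ahead of it and the grasp point (between the pads) is the TCP (finger_overhang is the distance from the TCP to the fingertips, in mm); z points along the fingers, y is the direction in which the jaws open and shut (so a half turn about z gives the same grasp; the last joint's range is limited). The gripper opens to 85 mm and grips with 20 to 120 N. Pads are 22 mm wide; open, the fingers measure 114 mm over their backs; the gripper's body (76 mm by 85 mm) begins 54 mm behind the grasp point. The pads swing forward as they close: fully open they stand 13 mm farther back than shut.
Start: joints at [1.279, 0.091, 1.231, -0, 1.82, -0.057], TCP at [139.593, 583.55, 250.275] pointing down, gripper open.
Joint ranges: [-2.87, 2.87], [-0.86, 2.18], [0.17, 2.46], [-1.51, 4.65], [0.06, 2.69], [-2.65, 2.65]. Speed limits (rad/s): [2.57, 2.57, 3.01, 3.14, 3.14, 3.14].

### API

Orientations are given as a rotation vector (axis times angle).
In Python, from workcell import get_state, snapshot, job_done, finger_overhang gives the robot as it stands.
- The arm moves only by the tool apply_moves, never from a script. Its arguments are lists of equal length, an entry for each row: "jaw": the closure, from -1 (fully open) to 1 (shut); "slide": the shift along the tool's x, y, z in cm, a list of three; "turn": the turn about the tool's z in rad. In form: {"jaw": [jaw, ...], "slide": [[dx, dy, dz], ...], "turn": [turn, ...]}. A call has 1 to 8 rows; each row is the pose to reach, as a shift and turn from the pose commanded when the call began, along the tool's axes at that moment; what a row does not reach only later rows make up. A row lasts 1/10 s, in which the tool goes at most 50 mm and 8.59 degrees, less where a joint would pass 70% of its speed; a pose out of reach is approached as far as the arm can. A call with a gripper value outside its range is refused whole. The fingers move at their own pace and stop on an object; "force" is the grip in N (left out, the last holds). Time passes only in rows, so rows that repeat a pose let the fingers close. It gives the time, the measured TCP pose, the force and the opening at its end, in the units of the state.
- get_state(): the state, without advancing time (a new reading comes with each control period).
- snapshot(name): name is "scene" or "top"; returns a dict with "frame" (420x560x3 uint8, blue, green, red), "depth" (420x560 float32, mm along the optical axis (not along the pixel's ray), 0 where there is no reading), "intrinsics" (3x3 intrinsics, pixels), "distortion" ([k1, k2, p1, p2, k3] as OpenCV has them; the pictures are not rectified), "pose" (4x4, takes a point from camera to world coordinates). Camera axes: x right, y up, looking along -z (the intrinsics and any distortion apply to the point x, -y, -z); pixel columns grow to the right and rows downward; lengths in mm; the calibration is good to about 2 mm. A picture is of the moment at which its call begins.
- job_done(): hands the job in, once; it reports no verdict.
The state is a dict: "clock": time; "qpos": joint angles; "joint_vel": joint speeds; "joint_efforts": joint torques, N m; "ee_pos": TCP position; "eef_rot": TCP orientation; "contact_force": force on the tool from outside, world axes, zero at the start; "wrist_torque": the same for the moment, N m; "width": finger opening in mm.
Only numpy, scipy, OpenCV 4.12 (cv2) and the standard library are available. Lean on these libraries where they do the work, as an engineer would, in place of code of your own. Each camera call takes 0.05 s, during which the arm holds its last target.

## Working session

There is one attempt and no reset: what is moved stays moved. The work goes in short steps, Python scripts to look and compute and a tool call to move; the robot and the scene stay as the last step left them, time stands still between calls to the robot, and variables do not carry over. Pictures are saved under pics/ and viewed, and the job is handed in when it is done.

Besides the shell and the picture viewer there is one more tool, called after "Emit:" in YAML: its name, and indented under it one key for each argument. apply_moves: Moves the arm, as the interface text tells. Its arguments: {"type":"object","properties":{"jaw":{"type":"array"},"slide":{"type":"array"},"turn":{"type":"array"},"force":{"type":"number"}},"required":["jaw","slide","turn"]}

```bash
mkdir -p pics; ls
python3 - <<'E'
from workcell import *
import cv2,numpy as np
s=get_state();print({k:np.round(v,3).tolist() for k,v in s.items()}); 
for n in("top","scene"):
    d=snapshot(n);cv2.imwrite(f"pics/{n}0.png",d["frame"]);np.savez(f"{n}0.npz",**d);print(n,d["intrinsics"],d["distortion"],d["pose"])
E
```

```text
pics
{'clock': 0.0, 'qpos': [1.279, 0.092, 1.232, 0.0, 1.82, -0.057], 'joint_vel': [0.0, 0.001, -0.001, 0.0, 0.002, -0.001], 'joint_efforts': [-0.001, -45.873, -41.802, -0.0, 0.011, -0.0], 'ee_pos': [139.528, 583.311, 249.141], 'eef_rot': [-0.368, -3.12, 0.003], 'contact_force': [0.082, -0.818, -0.801], 'wrist_torque': [-0.003, 0.054, -0.02], 'width': 85.49}
top [[507.41002514   0.         267.46509479]
 [  0.         507.41002514 211.41898174]
 [  0.           0.           1.        ]] [0.01934188 0.         0.         0.         0.        ] [[ 2.60597638e-02  9.97393873e-01 -6.72781654e-02  4.43078335e+02]
 [-9.99646972e-01  2.56516735e-02 -6.92263102e-03  1.17371739e+01]
 [-5.17879223e-03  6.74348164e-02  9.97710241e-01  1.29748500e+03]
 [ 0.00000000e+00  0.00000000e+00  0.00000000e+00  1.00000000e+00]]
scene [[410.84160354   0.         275.27784127]
 [  0.         410.84160354 211.06353184]
 [  0.           0.           1.        ]] [-0.12139016  0.          0.          0.          0.        ] [[-6.24282328e-01 -6.11458318e-01  4.86199856e-01  1.04388442e+03]
 [ 7.81168465e-01 -4.83132655e-01  3.95422139e-01  4.63924705e+02]
 [-6.88512879e-03  6.26659049e-01  7.79263134e-01  8.99246968e+02]
 [ 0.00000000e+00  0.00000000e+00  0.00000000e+00  1.00000000e+00]]
```

View pics/top0.png

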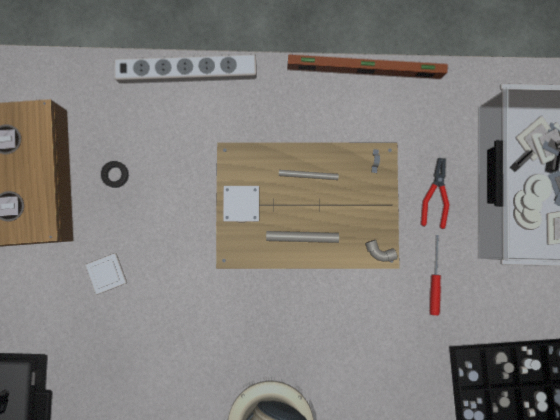

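View pics/scene0.png

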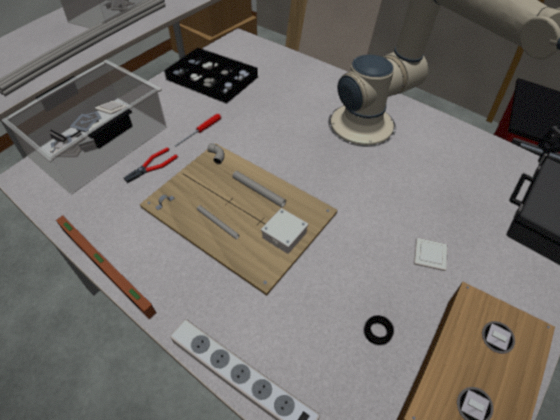

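The top view shows the thick conduit at row 237, cols 267–339, on the robot side of the line. The line is at row 205, cols 260–392, and the box spans cols 223–259. The thin conduit is at row 175, with the elbow at (380,250). Next I'll measure these.

```bash
cat > h.py <<'E'
import numpy as np,cv2
def ray(d,uv,z):
    uv=np.asarray(uv,float).reshape(-1,1,2)
    n=cv2.undistortPoints(uv,d["intrinsics"],d["distortion"]).reshape(-1,2)
    r=np.c_[n[:,0],-n[:,1],-np.ones(len(n))]@d["pose"][:3,:3].T
    o=d["pose"][:3,3]; t=(z-o[2])/r[:,2]
    return o+r*t[:,None]
def proj(d,p):
    P=np.asarray(p,float).reshape(-1,3); c=(P-d["pose"][:3,3])@d["pose"][:3,:3]
    return cv2.projectPoints(np.c_[c[:,0],-c[:,1],-c[:,2]],np.zeros(3),np.zeros(3),d["intrinsics"],d["distortion"])[0].reshape(-1,2)
E
python3 - <<'E'
import numpy as np,cv2
d=np.load("top0.npz");f=d["frame"]
cv2.imwrite("pics/crop_top.png",cv2.resize(f[135:275,210:405],None,fx=4,fy=4,interpolation=cv2.INTER_CUBIC)[:600,:800])
d=np.load("scene0.npz");f=d["frame"]
cv2.imwrite("pics/crop_sc.png",cv2.resize(f[140:290,140:340],None,fx=4,fy=4,interpolation=cv2.INTER_CUBIC))
hsv=cv2.cvtColor(np.load("top0.npz")["frame"],cv2.COLOR_BGR2HSV)
for r in (205,237,150): print(hsv[r,225:400:12].tolist())
E
```

```text
[[110, 16, 187], [106, 15, 185], [103, 16, 187], [19, 53, 105], [18, 47, 97], [21, 52, 103], [20, 56, 110], [18, 59, 108], [18, 62, 107], [21, 57, 103], [20, 65, 106], [20, 67, 103], [19, 60, 102], [19, 57, 98], [19, 76, 138]]
[[19, 82, 140], [20, 77, 140], [19, 80, 137], [18, 80, 137], [24, 10, 134], [30, 14, 143], [26, 12, 151], [35, 10, 159], [23, 12, 168], [30, 12, 164], [20, 79, 126], [20, 83, 136], [20, 82, 134], [19, 80, 137], [20, 77, 136]]
[[107, 19, 119], [20, 76, 138], [20, 79, 133], [18, 75, 132], [19, 79, 126], [20, 78, 138], [21, 83, 138], [19, 80, 137], [19, 77, 133], [20, 75, 130], [18, 80, 130], [19, 83, 142], [20, 78, 141], [20, 75, 140], [18, 81, 142]]
```

View pics/crop_top.png

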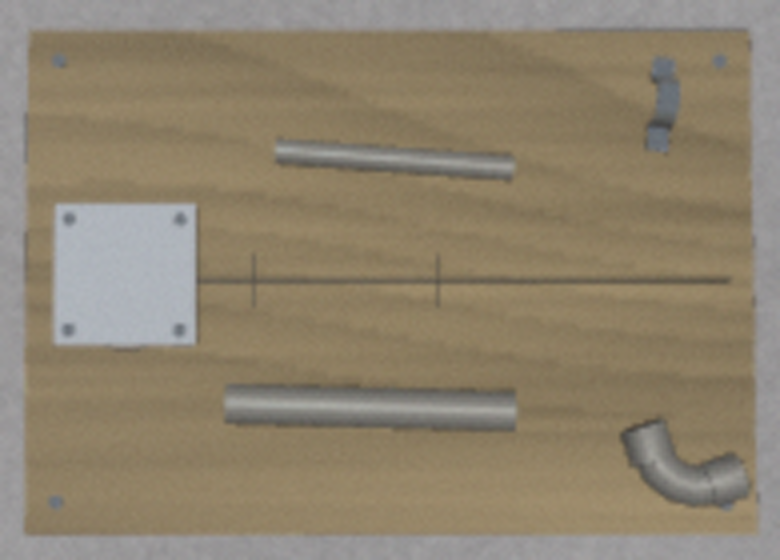

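View pics/crop_sc.png

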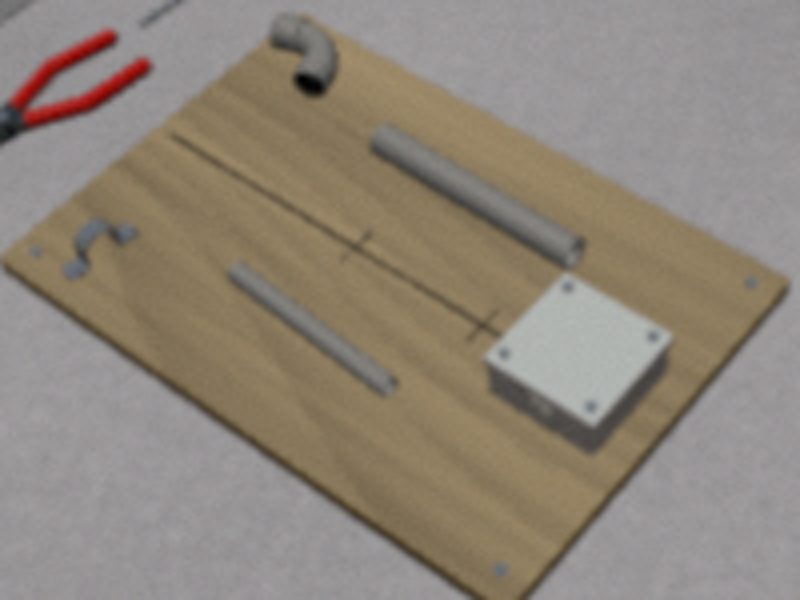

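```bash
cat > m.py <<'E'
from h import *
def line(d):
    v=cv2.cvtColor(d["frame"],cv2.COLOR_BGR2HSV)[...,2].astype(float)
    P=[]
    for c in range(264,390):
        w=v[198:213,c]; b=np.median(w); k=np.clip(b-12-w,0,None)
        if k.sum()>10 and (k>0).sum()<5: P.append((c,198+(k*np.arange(15)).sum()/k.sum()))
    W=ray(d,P,18); c=np.polyfit(W[:,1],W[:,0],1)
    for _ in range(3):
        r=W[:,0]-np.polyval(c,W[:,1]); W=W[abs(r)<2]; c=np.polyfit(W[:,1],W[:,0],1)
    return c,len(W),np.std(W[:,0]-np.polyval(c,W[:,1]))
def tube(d,roi,z=30.5):
    r0,r1,c0,c1=roi
    h=cv2.cvtColor(d["frame"],cv2.COLOR_BGR2HSV)
    m=np.zeros(h.shape[:2],np.uint8); m[r0:r1,c0:c1]=(h[r0:r1,c0:c1,1]<42)*255
    n,l,s,_=cv2.connectedComponentsWithStats(m); i=1+np.argmax(s[1:,4]); m=(l==i)
    cols=np.where(m.sum(0)>=4)[0]
    mid=[np.where(m[:,c])[0].mean() for c in cols]
    k=np.polyfit(cols[2:-2],mid[2:-2],1)
    wd=np.median(m[:,cols].sum(0))
    # subpixel ends by saturation profile along axis
    S=h[...,1].astype(np.float32)
    def prof(c): return np.mean([cv2.getRectSubPix(S,(1,3),(float(c),float(np.polyval(k,c))))])
    ends=[]
    for e,sg in((cols[0],-1),(cols[-1],1)):
        xs=np.arange(e-6*1.0,e+6.01,.1); p=np.array([prof(x) for x in xs]); t=42
        if sg<0: j=np.where(p>t)[0][-1]
        else: j=np.where(p>t)[0][0]
        ends.append(xs[j])
    # left end is +y
    pts=np.array([(e,np.polyval(k,e)) for e in ends])
    # end px boundary: pixel-edge is at centre height
    return ray(d,pts,z),pts,wd
E
python3 - <<'E'
from m import *
d=np.load("top0.npz")
c,n,s=line(d);print("line",c,n,s, "angle deg",np.degrees(np.arctan(c[0])))
T,p,w=tube(d,(225,250,255,350));print(T,p,w,np.linalg.norm(T[0]-T[1]))
B,q,w2=tube(d,(165,190,270,345),26);print(B,q,w2,np.linalg.norm(B[0]-B[1]))
h=cv2.cvtColor(d["frame"],cv2.COLOR_BGR2HSV);m=((h[...,1]<40)&(h[...,2]>150)).astype(np.uint8);m[:180]=0;m[225:]=0;m[:,:218]=0;m[:,266:]=0
cc=max(cv2.findContours(m,0,1)[0],key=cv2.contourArea);rr=cv2.minAreaRect(cc);bx=cv2.boxPoints(rr);X=ray(d,bx,60);print(rr,"\n",X)
u=np.array([c[0],1,0])/np.hypot(c[0],1);v=np.array([u[1],-u[0],0]) # u=panel y, v=panel x
o=np.array([c[1],0,0])
for n_,Q in(("tube",T),("thin",B),("box",X)): print(n_,np.round((Q-o)@u,1),np.round((Q-o)@v,1))
# panel outline
m=((h[...,1]>45)).astype(np.uint8);m=cv2.morphologyEx(m,cv2.MORPH_CLOSE,np.ones((15,15)));m[:,:205]=0;m[:,408:]=0;m[:135]=0;m[280:]=0
cc=max(cv2.findContours(m,0,1)[0],key=cv2.contourArea);rr=cv2.minAreaRect(cc);X=ray(d,cv2.boxPoints(rr),18);print(rr,np.round((X-o)@u,1),np.round((X-o)@v,1))
D=d["depth"];print(D[237,290:320:5],D[250,300], [ (d["pose"]@np.array([0,0,-x,1]))[2] for x in (D[211,267],)])
E
```

```text
line [-2.64020451e-02  5.46689516e+02] 126 0.23209015443810957 angle deg -1.512374410354404
[[ 468.42423416   23.61610805   30.5       ]
 [ 468.35316731 -158.56327907   30.5       ]] [[265.6        235.41195226]
 [338.7        237.34962307]] 9.0 182.17940098011726
[[ 628.70891895   -4.19542837   26.        ]
 [ 621.6614259  -155.10591924   26.        ]] [[278.3        172.19996753]
 [338.1        176.46492424]] 6.0 151.07495959197738
((240.5, 203.5), (35.0, 35.0), 90.0) 
 [[586.20344041 131.00679077  60.        ]
 [588.39771335  45.16091471  60.        ]
 [502.49341265  42.81429663  60.        ]
 [500.29070521 128.26339586  60.        ]]
tube [  25.7 -156.4] [-77.6 -82.5]
thin [  -6.4 -157. ] [81.9 70.9]
box [129.9  44.   44.  129.4] [ 43.   42.9 -43.1 -43. ]
((307.0, 205.5), (125.0, 182.0), 90.0) [ 152.3 -311.  -305.4  150.2] [ 158.2  157.4 -158.9 -159. ]
[1255.003  1252.074  1256.1349 1248.1803 1251.8416 1252.1157] 1274.292 [np.float64(20.780533495222016)]
```

```bash
cat >> m.py <<'E'
from scipy.spatial.transform import Rotation as R
def plan(target,yaxis=None):
    from workcell import get_state
    s=get_state();M=R.from_rotvec(s["eef_rot"]).as_matrix()
    print("clock",s["clock"],"pos",np.round(s["ee_pos"],1),"F",np.round(s["contact_force"],1),"w",s["width"])
    print("slide cm",np.round(M.T@(np.array(target)-s["ee_pos"])/10,2))
    if yaxis is not None:
        y=M.T@np.array(yaxis);print("turn",np.arctan2(-y[0],y[1]),"or",np.arctan2(y[0],-y[1]))
    return M
E
python3 - <<'E'
from m import *
from workcell import *
print(finger_overhang if not callable(finger_overhang) else finger_overhang())
print(plan((425,-66,150),(-.0264,1,0)))
E
```

```text
19.0
clock 0.1 pos [139.5 583.3 249.2] F [-0.7  0.3  0.1] w 85.29195103827635
slide cm [-42.87 -56.49  10.02]
turn -0.261164602909966 or 2.880428050679827
[[-9.72567786e-01  2.32619029e-01 -5.36613664e-04]
 [ 2.32619621e-01  9.72566208e-01 -1.75600011e-03]
 [ 1.13413276e-04 -1.83265600e-03 -9.99998314e-01]]
```

Emit:
apply_moves:
  jaw: [-1, -1, -1, -1, -1, -1, -1, -1]
  slide:
    - [-42.9, -56.5, 0]
    - [-42.9, -56.5, 0]
    - [-42.9, -56.5, 0]
    - [-42.9, -56.5, 0]
    - [-42.9, -56.5, 0]
    - [-42.9, -56.5, 0]
    - [-42.9, -56.5, 0]
    - [-42.9, -56.5, 0]
  turn: [-0.26, -0.26, -0.26, -0.26, -0.26, -0.26, -0.26, -0.26]

```text
clock: 0.9
ee_pos: [300.8, 215.6, 250.0]
eef_rot: [-0.041, 3.141, -0.0]
contact_force: [0.9, 0.7, 0.2]
width: 85.5
```

Run:
```python
from m import *
plan((425,-66,150),(-.0264,1,0))
```

```text
clock 0.9 pos [300.8 215.6 250. ] F [0.9 0.7 0.2] w 85.51729283251522
slide cm [-11.68 -28.47  10.  ]
turn -0.00045157731023877075 or 3.1411410762795544
```

Emit:
apply_moves:
  jaw: [-1, -1, -1, -1, -1, -1, -1, -1]
  slide:
    - [-11.7, -28.5, 10]
    - [-11.7, -28.5, 10]
    - [-11.7, -28.5, 10]
    - [-11.7, -28.5, 10]
    - [-11.7, -28.5, 10]
    - [-11.7, -28.5, 10]
    - [-11.7, -28.5, 10]
    - [-11.7, -28.5, 10]
  turn: [0, 0, 0, 0, 0, 0, 0, 0]

```text
clock: 1.7
ee_pos: [424.4, -66.9, 147.9]
eef_rot: [0.033, -3.137, -0.0]
contact_force: [-0.8, -0.1, -0.3]
width: 85.5
```

Run:
```python
from m import *
from workcell import *
plan((425,-66,43),(-.0264,1,0))
for n in("top","scene"):
    d=snapshot(n);cv2.imwrite(f"pics/{n}1.png",d["frame"])
```

```text
clock 1.7 pos [424.4 -66.9 147.9] F [-0.8 -0.1 -0.3] w 85.47998009687228
slide cm [-0.11  0.08 10.49]
turn -0.005560834104721381 or 3.136031819485072
```

View pics/top1.png

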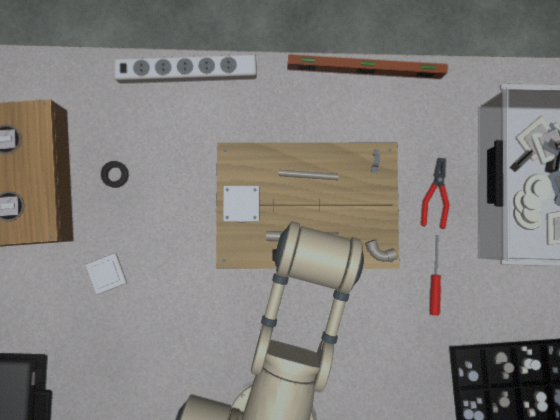

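View pics/scene1.png

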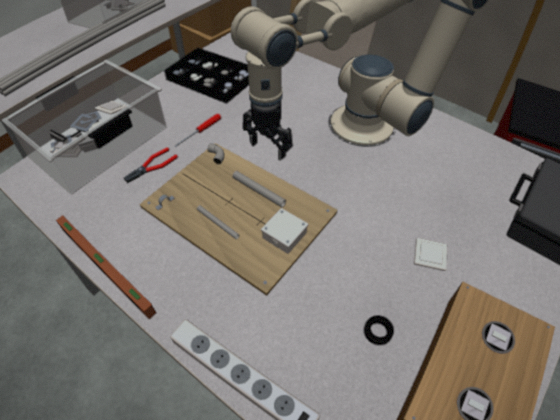

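Both fingers are spread along the tube, at about (250,135) and (285,155) in the scene view. The tip height with the jaws open is uncertain, so I'll check it against projections.

Run:
```python
from m import *
from workcell import *
d=snapshot("scene");f=d["frame"]
S=5;x0,y0=225,85
im=cv2.resize(f[y0:y0+100,x0:x0+130],None,fx=S,fy=S,interpolation=cv2.INTER_CUBIC)
s=get_state();p=s["ee_pos"];M=R.from_rotvec(s["eef_rot"]).as_matrix()
for yy in(-50,50):
  for o,c in((0,(255,0,0)),(6,(0,255,0)),(19,(0,0,255))):
    q=proj(d,p+M@np.array([0,yy,o]))[0];cv2.circle(im,tuple(int(v) for v in ((q-[x0,y0]+.5)*S)),4,c,-1)
cv2.imwrite("pics/tips.png",im)
# world points from depth of dark pixels
D=d["depth"];g=f.max(2);
vs,us=np.where((g<70)&(D>0));k=(us>235)&(us<300)&(vs>90)&(vs<165);us,vs=us[k],vs[k]
n=cv2.undistortPoints(np.c_[us,vs].astype(float).reshape(-1,1,2),d["intrinsics"],d["distortion"]).reshape(-1,2)
z=D[vs,us];P=np.c_[n[:,0]*z,-n[:,1]*z,-z]@d["pose"][:3,:3].T+d["pose"][:3,3]
L=(P-p)@M
for nm,sel in(("neg",L[:,1]<-20),("pos",L[:,1]>20)):
    Q=L[sel];print(nm,len(Q),"tip z pct",np.percentile(Q[:,2],[80,95,99]))
    T=Q[Q[:,2]>np.percentile(Q[:,2],99)-8];print(np.percentile(T[:,0],[5,50,95]),np.percentile(T[:,1],[5,50,95]))
```

```text
neg 294 tip z pct [-24.38821516  47.22403123 148.41798545]
[243.01222865 300.92801234 313.77450372] [-379.95285383 -377.5124409  -292.64611593]
pos 847 tip z pct [-60.8517054  -27.25299876  -9.19766902]
[-12.34008831  -7.13080122   1.46209805] [47.09646396 51.62114641 56.36824781]
```

View pics/tips.png

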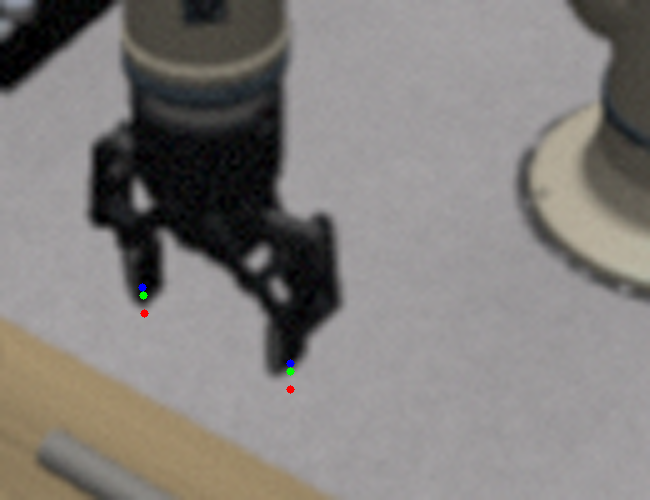

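With the jaws open, the tips sit at about TCP+6 mm (the green dots). I'll descend behind the conduit with the tips about 5 mm above the panel.

Emit:
apply_moves:
  jaw: [-1, -1, -1, -1, -1, -1]
  slide:
    - [0, 0, 4.5]
    - [0, 0, 8.5]
    - [0, 0, 11]
    - [0, 0, 11.8]
    - [0, 0, 11.8]
    - [0, 0, 11.8]
  turn: [0, 0, 0, 0, 0, 0]

```text
clock: 2.45
ee_pos: [426.0, -64.2, 34.3]
eef_rot: [-0.041, 3.138, -0.001]
contact_force: [-0.1, 0.5, 0.4]
width: 85.3
```

Run:
```python
from m import *
from workcell import *
plan((523,-66,29),(-.0264,1,0))
d=snapshot("scene");f=d["frame"]
cv2.imwrite("pics/s2.png",cv2.resize(f[100:270,140:340],None,fx=3.5,fy=3.5,interpolation=cv2.INTER_CUBIC))
```

```text
clock 2.45 pos [426.  -64.2  34.3] F [-0.1  0.5  0.4] w 85.2931208079699
slide cm [-9.69 -0.43  0.56]
turn -0.00015073300473234395 or 3.141441920585061
```

View pics/s2.png

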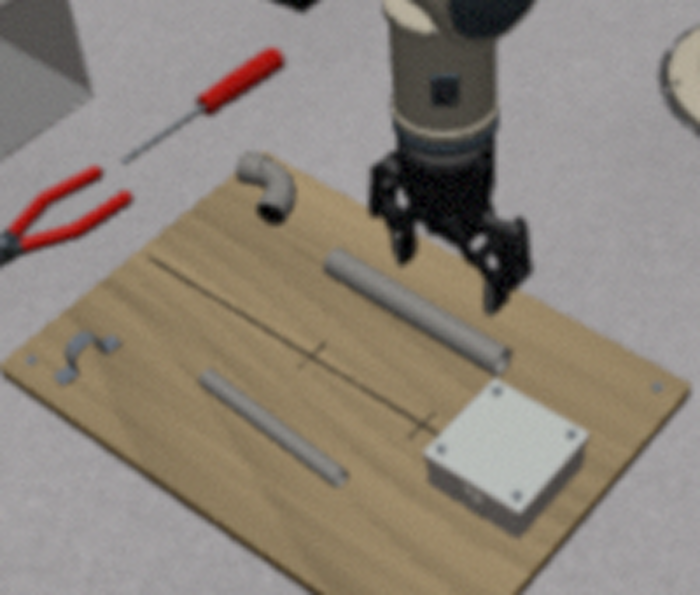

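Emit:
apply_moves:
  jaw: [-1, -1, -1, -1, -1, -1, -1, -1]
  slide:
    - [0, 0, 0.5]
    - [-0.5, -0.1, 0.5]
    - [-1, -0.2, 0.5]
    - [-1.4, -0.3, 0.5]
    - [-1.7, -0.3, 0.5]
    - [-1.9, -0.3, 0.5]
    - [-2.1, -0.3, 0.5]
    - [-2.3, -0.3, 0.5]
  turn: [0, 0, 0, 0, 0, 0, 0, 0]

```text
clock: 3.3
ee_pos: [448.0, -66.9, 27.2]
eef_rot: [0.039, -3.141, -0.0]
contact_force: [-0.2, 0.4, 0.4]
width: 85.5
```

Emit:
apply_moves:
  jaw: [-1, -1, -1, -1, -1, -1, -1, -1]
  slide:
    - [-0.2, 0, 0]
    - [-0.4, 0, 0]
    - [-0.7, 0, 0]
    - [-1.0, 0, 0]
    - [-1.3, 0, 0]
    - [-1.6, 0, 0]
    - [-1.9, 0, 0]
    - [-2.2, 0, 0]
  turn: [0, 0, 0, 0, 0, 0, 0, 0]

```text
clock: 4.1
ee_pos: [470.2, -66.4, 27.3]
eef_rot: [0.04, -3.141, -0.0]
contact_force: [0.1, -0.8, 0.9]
width: 85.1
```

Run:
```python
from m import *
from workcell import *
plan((523,-66,29),(-.0264,1,0))
d=snapshot("scene");f=d["frame"]
cv2.imwrite("pics/s3.png",cv2.resize(f[100:270,140:340],None,fx=3.5,fy=3.5,interpolation=cv2.INTER_CUBIC))
```

```text
clock 4.1 pos [470.2 -66.4  27.3] F [ 0.1 -0.8  0.9] w 85.1193814424285
slide cm [-5.28 -0.1  -0.17]
turn -0.0011576795300077321 or 3.1404349740597857
```

View pics/s3.png

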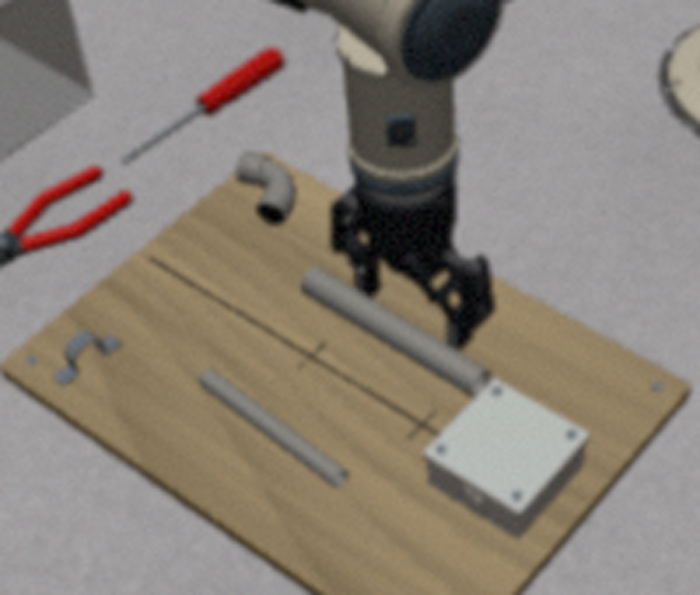

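The conduit is rolling evenly ahead of both tips. Continuing.

Emit:
apply_moves:
  jaw: [-1, -1, -1, -1, -1, -1, -1, -1]
  slide:
    - [-0.3, 0, 0]
    - [-0.6, 0, 0]
    - [-0.9, 0, 0]
    - [-1.2, 0, 0]
    - [-1.5, 0, 0]
    - [-1.8, 0, 0]
    - [-2.1, 0, 0]
    - [-2.4, 0, 0]
  turn: [0, 0, 0, 0, 0, 0, 0, 0]

```text
clock: 4.95
ee_pos: [494.2, -65.8, 27.2]
eef_rot: [0.04, -3.141, -0.0]
contact_force: [-0.1, -1.2, -0.3]
width: 85.4
```

Emit:
apply_moves:
  jaw: [-1, -1, -1, -1, -1, -1, -1, -1]
  slide:
    - [-0.2, 0, 0]
    - [-0.4, 0, 0]
    - [-0.6, 0, 0]
    - [-0.8, 0, 0]
    - [-1.0, 0, 0]
    - [-1.1, 0, 0]
    - [-1.2, 0, 0]
    - [-1.2, 0, 0]
  turn: [0, 0, 0, 0, 0, 0, 0, 0]

```text
clock: 5.75
ee_pos: [506.0, -65.5, 27.3]
eef_rot: [0.04, -3.141, -0.0]
contact_force: [-0.4, 0.3, -0.4]
width: 85.7
```

Run:
```python
from m import *
from workcell import *
plan((523,-66,29),(-.0264,1,0))
for n in("scene","top"):
    d=snapshot(n);f=d["frame"];np.savez(n+"4.npz",**d)
    f=f[100:270,140:340] if n=="scene" else f[140:280,210:400]
    cv2.imwrite(f"pics/{n}4.png",cv2.resize(f,None,fx=3.5,fy=3.5,interpolation=cv2.INTER_CUBIC))
```

```text
clock 5.75 pos [506.  -65.5  27.3] F [-0.4  0.3 -0.4] w 85.7140841932983
slide cm [-1.7  -0.1  -0.17]
turn -0.001153763306780703 or 3.1404388902830127
```

View pics/scene4.png

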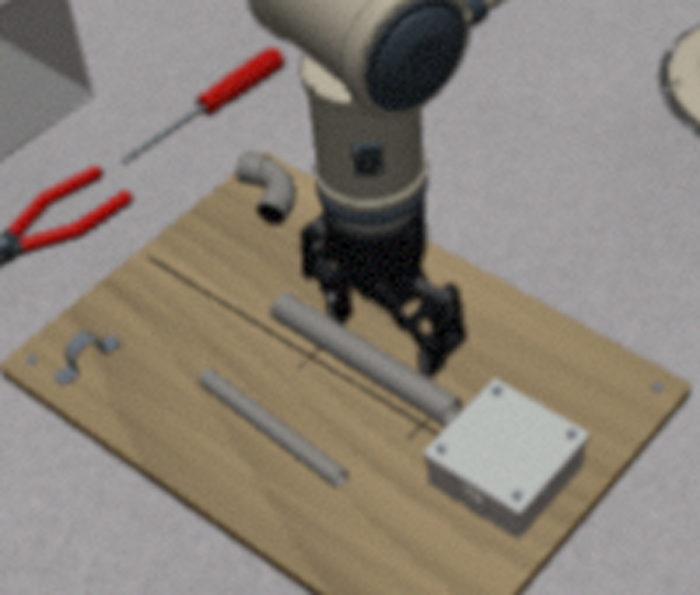

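View pics/top4.png

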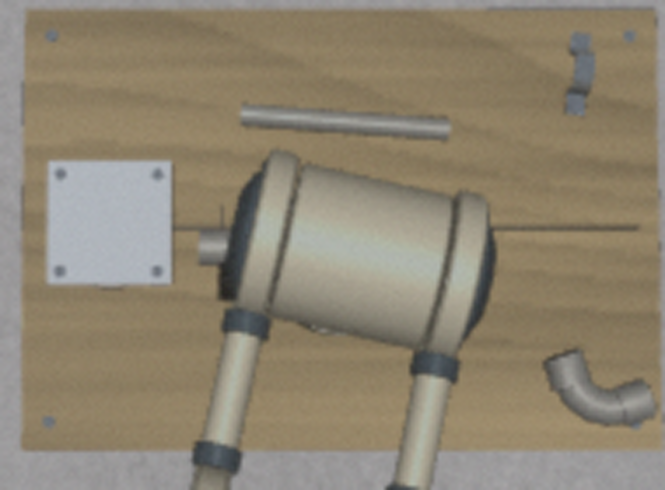

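In the top view the conduit's box end sits at crop (212,246) and the line at row 228, so about 13 mm remain. I'll measure it from the visible end.

```bash
cat >> m.py <<'E'
C0=(-0.0264020,546.6895)
def off(P):
    a=C0[0];n=np.hypot(1,a);return (P[:,0]-(a*P[:,1]+C0[1]))/n
def endoff(d,c0,c1,r0,r1,z=30.5):
    S=cv2.cvtColor(d["frame"],cv2.COLOR_BGR2HSV)[...,1]
    o=[]
    for c in range(c0,c1):
        s=S[r0:r1,c].astype(float); k=np.where(s<42)[0]
        if len(k)<4: continue
        a,b=k[0],k[-1]
        # sub-pixel edges
        ea=a-(42-s[a])/(s[a-1]-s[a]); ea=a-1+(s[a-1]-42)/(s[a-1]-s[a]) if a>0 else a
        eb=b+(42-s[b])/(s[b+1]-s[b]) if b+1<len(s) else b
        P=ray(d,[(c,r0+(ea+eb)/2)],z);o.append((c,round(r0+ea,2),round(r0+eb,2),round(off(P)[0],2)))
    return o
E
python3 - <<'E'
from m import *
print(endoff(np.load("top4.npz"),266,275,198,222))
print(endoff(np.load("top0.npz"),266,338,225,250)[::8])
E
```

```text
[(267, np.float64(204.8), np.float64(214.85), np.float64(-13.62)), (268, np.float64(204.88), np.float64(215.06), np.float64(-13.99)), (269, np.float64(204.76), np.float64(215.1), np.float64(-13.9)), (270, np.float64(204.76), np.float64(215.17), np.float64(-13.99)), (271, np.float64(204.96), np.float64(215.11), np.float64(-14.16)), (272, np.float64(204.79), np.float64(215.38), np.float64(-14.29)), (273, np.float64(204.5), np.int64(221), np.float64(-20.97)), (274, np.float64(204.8), np.int64(221), np.float64(-21.35))]
[(266, np.float64(232.18), np.float64(239.11), np.float64(-78.2)), (274, np.float64(230.94), np.float64(240.32), np.float64(-78.16)), (282, np.float64(231.21), np.float64(240.37), np.float64(-78.57)), (290, np.float64(231.5), np.float64(240.69), np.float64(-79.34)), (298, np.float64(231.51), np.float64(241.05), np.float64(-79.81)), (306, np.float64(231.67), np.float64(241.21), np.float64(-80.21)), (314, np.float64(232.04), np.float64(241.32), np.float64(-80.81)), (322, np.float64(232.39), np.float64(241.58), np.float64(-81.58)), (330, np.float64(232.53), np.float64(241.76), np.float64(-81.98))]
```

Emit:
apply_moves:
  jaw: [-1, -1, -1, -1, -1, -1, -1, -1]
  slide:
    - [-0.2, 0, 0]
    - [-0.4, 0, 0]
    - [-0.6, 0, 0]
    - [-0.7, 0, 0]
    - [-0.8, 0, 0]
    - [-0.9, 0, 0]
    - [-1.0, 0, 0]
    - [-1.1, 0, 0]
  turn: [0, 0, 0, 0, 0, 0, 0, 0]

```text
clock: 6.65
ee_pos: [517.0, -65.2, 27.3]
eef_rot: [-0.04, 3.141, -0.0]
contact_force: [-0.1, -0.3, 1.0]
width: 85.1
```

Emit:
apply_moves:
  jaw: [-1, -1, -1, -1, -1]
  slide:
    - [-0.05, 0, 0]
    - [-0.1, 0, 0]
    - [-0.15, 0, 0]
    - [-0.15, 0, 0]
    - [-0.15, 0, 0]
  turn: [0, 0, 0, 0, 0]

```text
clock: 7.15
ee_pos: [518.4, -65.2, 27.3]
eef_rot: [0.04, -3.141, -0.0]
contact_force: [-0.3, -0.6, 0.2]
width: 85.8
```

Run:
```python
from m import *
from workcell import *
plan((523,-66,29),(-.0264,1,0))
d=snapshot("top");f=d["frame"];np.savez("top5.npz",**d)
print(endoff(d,264,276,195,217))
cv2.imwrite(f"pics/top5.png",cv2.resize(f[140:280,210:400],None,fx=4,fy=4,interpolation=cv2.INTER_CUBIC))
```

```text
clock 7.15 pos [518.4 -65.2  27.3] F [-0.3 -0.6  0.2] w 85.83214599240458
slide cm [-0.46 -0.1  -0.17]
turn -0.001228102533550688 or 3.1403645510562423
[(267, np.float64(201.0), np.float64(210.11), np.float64(-2.91)), (268, np.float64(200.92), np.float64(210.3), np.float64(-3.04)), (269, np.float64(201.08), np.float64(210.32), np.float64(-3.27)), (270, np.float64(200.84), np.float64(210.33), np.float64(-2.99)), (271, np.float64(200.87), np.float64(210.35), np.float64(-3.05)), (272, np.float64(200.8), np.float64(210.44), np.float64(-3.08)), (273, np.float64(200.42), np.int64(216), np.float64(-9.58)), (274, np.float64(200.86), np.int64(216), np.float64(-10.14)), (275, np.float64(200.69), np.int64(216), np.float64(-9.92))]
```

View pics/top5.png

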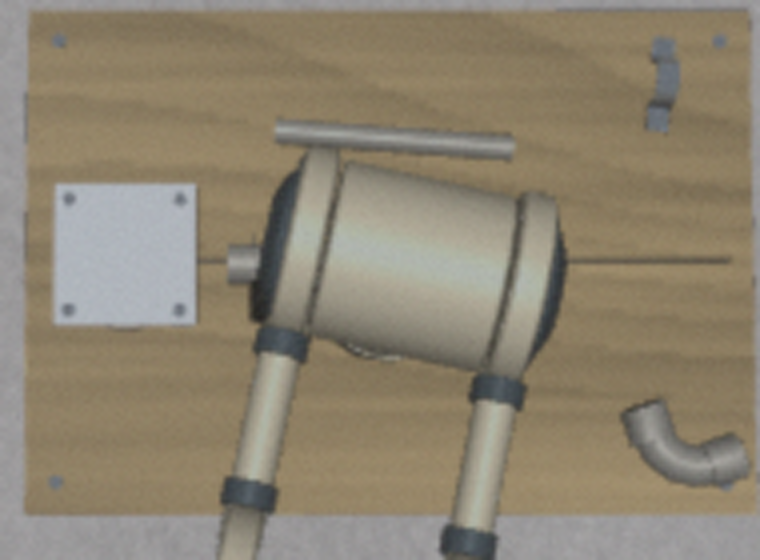

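About 3 mm short of the line. I'll ease it on.

Emit:
apply_moves:
  jaw: [-1, -1, -1, -1, -1, -1, -1, -1]
  slide:
    - [-0.05, 0, 0]
    - [-0.1, 0, 0]
    - [-0.15, 0, 0]
    - [-0.2, 0, 0]
    - [-0.24, 0, 0]
    - [-0.27, 0, 0]
    - [-0.27, 0, 0]
    - [-0.27, 0, 0]
  turn: [0, 0, 0, 0, 0, 0, 0, 0]

```text
clock: 8.0
ee_pos: [521.1, -65.1, 27.3]
eef_rot: [-0.04, 3.141, -0.0]
contact_force: [0.0, 0.2, -0.4]
width: 85.6
```

Run:
```python
from m import *
from workcell import *
plan((440,-66,150),(-.0264,1,0))
d=snapshot("top");f=d["frame"];np.savez("top6.npz",**d)
print([x[3] for x in endoff(d,265,273,195,217)])
```

```text
clock 8.0 pos [521.1 -65.1  27.3] F [ 0.   0.2 -0.4] w 85.64758480588229
slide cm [  8.11   0.11 -12.27]
turn -0.0011630345639346768 or 3.1404296190258587
[np.float64(0.24), np.float64(0.02), np.float64(-0.03), np.float64(-0.24), np.float64(-0.35), np.float64(-0.85)]
```

Emit:
apply_moves:
  jaw: [-1, -1, -1, -1, -1, -1, -1, -1]
  slide:
    - [0.4, 0, 0]
    - [1.5, 0, 0]
    - [4, 0, -2]
    - [7, 0, -6]
    - [9.5, 0, -10]
    - [11, 0, -12]
    - [11, 0, -12]
    - [11, 0, -12]
  turn: [0, 0, 0, 0, 0, 0, 0, 0]

```text
clock: 8.85
ee_pos: [411.0, -67.9, 147.2]
eef_rot: [-0.039, 3.14, -0.0]
contact_force: [0.3, 0.1, 0.5]
width: 85.5
```

Run:
```python
from m import *
from workcell import *
d=snapshot("top");f=d["frame"];np.savez("top7.npz",**d)
e=endoff(d,264,345,195,217);print(*[(a[0],round(a[1],1),round(a[2],1),a[3]) for a in e[::5]])
print("median",np.median([x[3] for x in e[4:-4]]))
T,p,w=tube(d,(195,217,262,350));print(T,p)
cv2.imwrite(f"pics/top7.png",cv2.resize(f[140:280,210:400],None,fx=4,fy=4,interpolation=cv2.INTER_CUBIC))
plan((551.5,-195,120),(-.0264,1,0))
```

```text
(267, np.float64(199.7), np.float64(208.8), np.float64(0.46)) (272, np.float64(199.8), np.float64(209.2), np.float64(-0.3)) (277, np.float64(199.9), np.float64(209.3), np.float64(-0.43)) (282, np.float64(200.0), np.float64(209.3), np.float64(-0.69)) (287, np.float64(200.2), np.float64(209.4), np.float64(-1.01)) (292, np.float64(200.3), np.float64(209.4), np.float64(-1.14)) (297, np.float64(200.4), np.float64(209.6), np.float64(-1.55)) (302, np.float64(200.4), np.float64(209.8), np.float64(-1.89)) (307, np.float64(200.5), np.float64(209.6), np.float64(-1.67)) (312, np.float64(200.6), np.float64(209.8), np.float64(-2.16)) (317, np.float64(200.7), np.float64(210.1), np.float64(-2.59)) (322, np.float64(200.6), np.float64(210.1), np.float64(-2.53)) (327, np.float64(200.9), np.float64(210.2), np.float64(-3.07)) (332, np.float64(201.0), np.float64(210.2), np.float64(-3.11)) (337, np.float64(201.2), np.float64(210.2), np.float64(-3.46))
median -1.7650000000000001
[[ 546.00332631   24.15434162   30.5       ]
 [ 547.15186948 -158.51226424   30.5       ]] [[266.2        204.41858419]
 [339.2        205.8244131 ]]
clock 8.9 pos [410.8 -67.8 146.1] F [ 0.5 -0.4  0.3] w 85.11858267874251
slide cm [-13.75 -13.07   2.6 ]
turn -0.0013695981574586668 or 3.1402230554323345
```

View pics/top7.png

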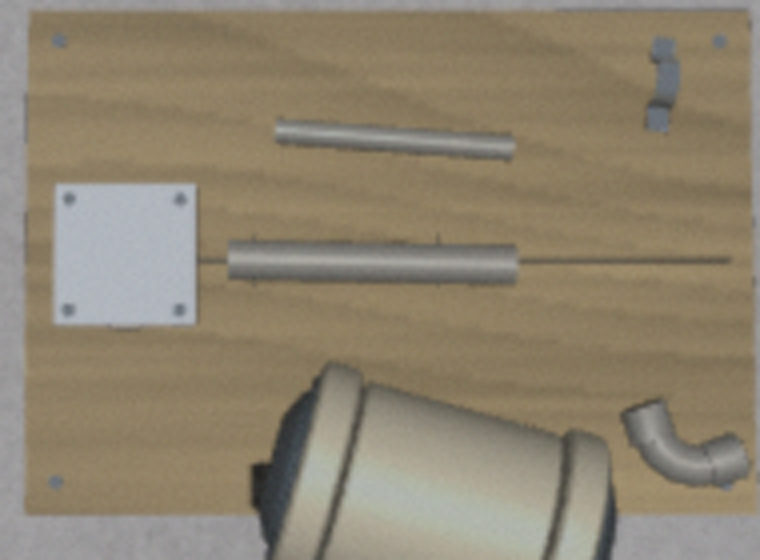

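The conduit was rolled straight without turning: its box end is on the line, but the free end lags by about 3.6 mm (1.15°). A light push from one side only rolls it. To turn it, I'll straddle it diagonally with the open fingers and turn the tool, so that the two tips push opposite sides. I won't close the jaws.

Run:
```python
from m import *
from workcell import *
plan((547,-67,147),(-.0264,1,0)); print(get_state()["qpos"])
```

```text
clock 8.9 pos [410.8 -67.8 146.1] F [ 0.5 -0.4  0.3] w 85.11858267874251
slide cm [-13.62  -0.26  -0.1 ]
turn -0.0013695981574586668 or 3.1402230554323345
[-2.45363753e-01 -4.16699105e-01  1.86881134e+00  2.82840818e-05
  1.69041265e+00 -1.84118087e+00]
```

Emit:
apply_moves:
  jaw: [-1, -1, -1, -1, -1, -1, -1, -1]
  slide:
    - [-4.5, -0.1, 0]
    - [-9, -0.2, 0]
    - [-12.5, -0.3, 0]
    - [-13.6, -0.3, 0]
    - [-13.6, -0.3, 0]
    - [-13.6, -0.3, 0]
    - [-13.6, -0.3, 0]
    - [-13.6, -0.3, 0]
  turn: [0.14, 0.28, 0.42, 0.56, 0.7, 0.76, 0.76, 0.76]

```text
clock: 9.7
ee_pos: [546.8, -67.2, 145.3]
eef_rot: [-1.124, -2.93, 0.001]
contact_force: [0.8, -0.1, 0.1]
width: 85.5
```

Run:
```python
from m import *
plan((547,-67,28),(-.0264,1,0))
```

```text
clock 9.7 pos [546.8 -67.2 145.3] F [ 0.8 -0.1  0.1] w 85.4655408303416
slide cm [-0.03  0.05 11.73]
turn -0.7591988363600356 or 2.3823938172297576
```

Emit:
apply_moves:
  jaw: [-1, -1, -1, -1]
  slide:
    - [0, 0, 4.5]
    - [0, 0, 8]
    - [0, 0, 8.5]
    - [0, 0, 8.5]
  turn: [0, 0, 0, 0]

```text
clock: 10.1
ee_pos: [546.3, -67.3, 61.1]
eef_rot: [-1.126, -2.929, 0.001]
contact_force: [-0.1, 0.3, 0.6]
width: 85.6
```

Run:
```python
from m import *
from workcell import *
plan((547,-67,28),(-.0264,1,0))
d=snapshot("scene");f=d["frame"]
cv2.imwrite("pics/s8.png",cv2.resize(f[150:260,180:310],None,fx=5,fy=5,interpolation=cv2.INTER_CUBIC))
```

```text
clock 10.1 pos [546.3 -67.3  61.1] F [-0.1  0.3  0.6] w 85.56875279299304
slide cm [-0.05  0.07  3.31]
turn -0.7603882721738461 or 2.381204381415947
```

View pics/s8.png

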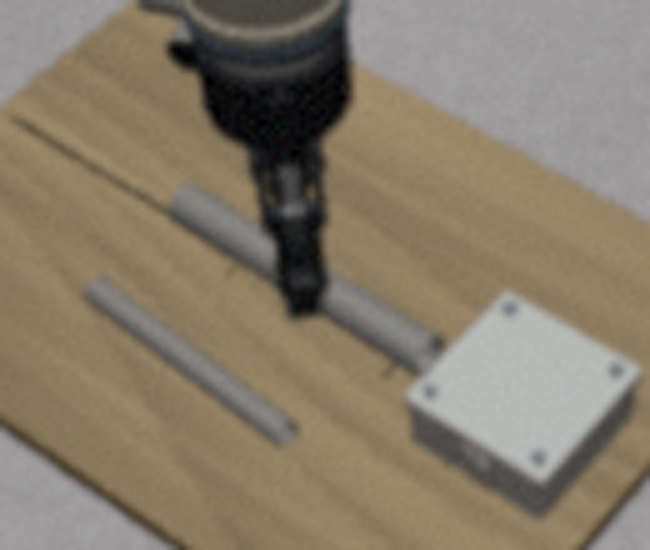

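Emit:
apply_moves:
  jaw: [-1, -1, -1, -1, -1]
  slide:
    - [-0.05, 0.05, 1.5]
    - [-0.05, 0.05, 2.5]
    - [-0.05, 0.05, 3.1]
    - [-0.05, 0.05, 3.1]
    - [-0.05, 0.05, 3.1]
  turn: [0, 0, 0, 0, 0]

```text
clock: 10.65
ee_pos: [547.9, -67.4, 31.3]
eef_rot: [-1.128, -2.932, 0.0]
contact_force: [-0.0, 0.4, 0.5]
width: 85.2
```

Run:
```python
from m import *
from workcell import *
plan((547.7,-67,28),(-.0264,1,0))
d=snapshot("scene");f=d["frame"];np.savez("sc9.npz",**d)
cv2.imwrite("pics/s9.png",cv2.resize(f[150:260,180:310],None,fx=5,fy=5,interpolation=cv2.INTER_CUBIC))
```

```text
clock 10.65 pos [547.9 -67.4  31.3] F [-0.   0.4  0.5] w 85.18567234653652
slide cm [0.04 0.02 0.33]
turn -0.7611463283333094 or 2.380446325256484
```

View pics/s9.png

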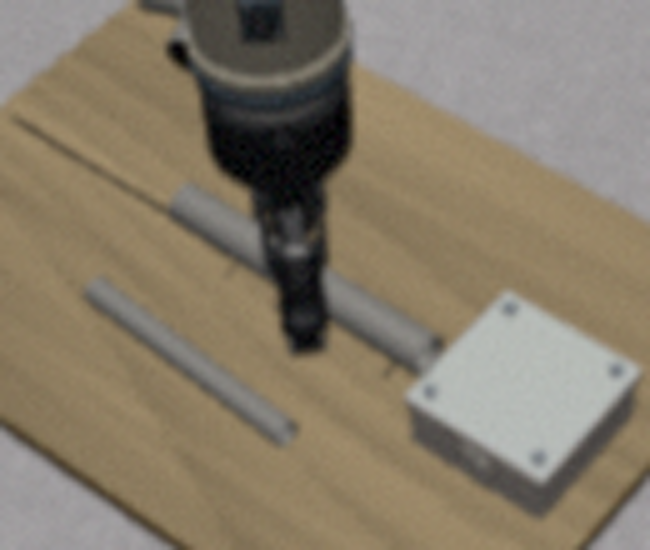

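```bash
cat >> m.py <<'E'
def scan(d,ys,z=30.5):
    S=cv2.GaussianBlur(cv2.cvtColor(d["frame"],cv2.COLOR_BGR2HSV)[...,1].astype(np.float32),(3,3),0)
    out=[]
    for y in ys:
        o=np.arange(-28,28,.25)
        P=np.c_[C0[1]+C0[0]*y+o,np.full(len(o),y),np.full(len(o),z)]
        q=proj(d,P).astype(np.float32)
        s=cv2.remap(S,q[:,0].copy(),q[:,1].copy(),cv2.INTER_LINEAR).ravel()
        k=s<42; n,l=cv2.connectedComponents(k.astype(np.uint8)[None]); l=l.ravel()
        if n<2: out.append((y,None));continue
        i=1+np.argmax([ (l==j).sum() for j in range(1,n)]); a=o[l==i]
        out.append((y,round(float((a[0]+a[-1])/2),1),round(float(a[-1]-a[0]),1)))
    return out
E
python3 - <<'E'
from m import *
Y=[-150,-140,-130,-120,-110,-40,-20,-10,0,8]
print(scan(np.load("sc9.npz"),Y))
print(scan(np.load("top7.npz"),Y))
E
```

```text
[(-150, -5.8, 24.5), (-140, -5.4, 25.2), (-130, -5.2, 24.5), (-120, -5.5, 26.5), (-110, -10.0, 36.0), (-40, 4.8, 41.5), (-20, -3.4, 24.8), (-10, -3.1, 25.2), (0, -2.8, 25.0), (8, -2.5, 25.5)]
[(-150, -3.2, 22.5), (-140, -3.1, 22.2), (-130, -3.2, 22.5), (-120, -2.5, 23.0), (-110, -2.4, 23.2), (-40, -1.2, 22.5), (-20, -0.8, 22.5), (-10, -0.5, 23.0), (0, -0.5, 22.5), (8, -0.4, 23.8)]
```

Emit:
apply_moves:
  jaw: [-1, -1, -1, -1, -1]
  slide:
    - [0, 0, 0.3]
    - [0, 0, 0.3]
    - [0, 0, 0.3]
    - [0, 0, 0.3]
    - [0, 0, 0.3]
  turn: [-0.05, -0.1, -0.13, -0.15, -0.15]

```text
clock: 11.2
ee_pos: [548.2, -67.5, 28.8]
eef_rot: [0.905, 3.007, 0.0]
contact_force: [0.9, 0.1, -0.2]
width: 85.6
```

Run:
```python
from m import *
from workcell import *
plan((547.7,-67,28),(-.0264,1,0))
d=snapshot("scene")
print(scan(d,[-150,-140,-130,-120,-110,-40,-20,-10,0,8]))
```

```text
clock 11.2 pos [548.2 -67.5  28.8] F [ 0.9  0.1 -0.2] w 85.5785413576344
slide cm [0.07 0.01 0.08]
turn -0.6110942097728597 or 2.5304984438169336
[(-150, -5.4, 24.8), (-140, -4.9, 24.8), (-130, -4.5, 24.5), (-120, -4.4, 25.2), (-110, -9.0, 34.5), (-40, 4.0, 39.0), (-20, -2.5, 25.5), (-10, -2.5, 25.0), (0, -2.4, 25.2), (8, -1.8, 25.5)]
```

Emit:
apply_moves:
  jaw: [-1, -1, -1, -1]
  slide:
    - [0, 0, 0]
    - [0, 0, 0]
    - [0, 0, 0]
    - [0, 0, 0]
  turn: [-0.02, -0.04, -0.05, -0.05]

```text
clock: 11.65
ee_pos: [547.9, -67.4, 28.3]
eef_rot: [-0.83, -3.03, 0.0]
contact_force: [0.4, 0.3, 0.4]
width: 85.1
```

Run:
```python
from m import *
from workcell import *
plan((547.7,-67,28),(-.0264,1,0))
d=snapshot("scene")
print(scan(d,[-150,-140,-130,-120,-110,-40,-20,-10,0,8]))
# line in scene
d=np.load("scene0.npz");v=cv2.cvtColor(d["frame"],cv2.COLOR_BGR2HSV)[...,2].astype(np.float32)
for y in range(-250,20,15):
    o=np.arange(-8,8,.25);P=np.c_[C0[1]+C0[0]*y+o,np.full(len(o),y),np.full(len(o),18.)]
    q=proj(d,P).astype(np.float32);s=cv2.remap(v,q[:,0].copy(),q[:,1].copy(),cv2.INTER_LINEAR).ravel()
    k=np.clip(np.median(s)-10-s,0,None);print(y,round((k*o).sum()/k.sum(),1),end="; ")
```

```text
clock 11.65 pos [547.9 -67.4  28.3] F [0.4 0.3 0.4] w 85.09870581707555
slide cm [0.04 0.03 0.03]
turn -0.5608184270795412 or 2.5807742265102522
[(-150, -3.5, 24.5), (-140, -3.1, 25.2), (-130, -3.0, 25.0), (-120, -3.0, 25.5), (-110, -7.8, 35.0), (-40, 10.4, 25.8), (-20, -0.5, 26.0), (-10, -0.5, 25.0), (0, -0.6, 25.2), (8, -0.4, 25.8)]
-250 -0.8; -235 -0.3; -220 -0.6; -205 -1.1; -190 -1.1; -175 -0.8; -160 -1.4; -145 -0.6; -130 -0.4; -115 -1.1; -100 -0.7; -85 -0.8; -70 -0.9; -55 -1.3; -40 -0.7; -25 -0.8; -10 -0.8; 5 -0.0;
```

Emit:
apply_moves:
  jaw: [-1, -1, -1, -1]
  slide:
    - [0.03, -0.03, 0]
    - [0.03, -0.03, 0]
    - [0.03, -0.03, 0]
    - [0.03, -0.03, 0]
  turn: [-0.01, -0.02, -0.025, -0.025]

```text
clock: 12.1
ee_pos: [547.5, -67.5, 28.3]
eef_rot: [0.792, 3.04, -0.0]
contact_force: [0.1, 0.6, 1.3]
width: 85.3
```

Run:
```python
from m import *
from workcell import *
plan((547.7,-67,28),(-.0264,1,0))
d=snapshot("scene")
print(scan(d,[-150,-140,-130,-120,-110,-20,-10,0,8]))
```

```text
clock 12.1 pos [547.5 -67.5  28.3] F [0.1 0.6 1.3] w 85.2643463159853
slide cm [0.01 0.06 0.03]
turn -0.5360302707890723 or 2.605562382800721
[(-150, -2.2, 25.0), (-140, -1.9, 24.8), (-130, -2.0, 25.5), (-120, -2.4, 25.2), (-110, -8.0, 37.0), (-20, -1.4, 27.2), (-10, -2.2, 25.5), (0, -2.2, 25.5), (8, -2.1, 25.8)]
```

The conduit is now parallel to the line, with the same offset at both ends. I'll release by turning back, then lift and check from the top.

Emit:
apply_moves:
  jaw: [-1, -1, -1, -1, -1, -1, -1, -1]
  slide:
    - [0, 0, 0]
    - [0, 0, 0]
    - [0, 0, 0]
    - [0, 0, -1]
    - [0, 0, -4]
    - [0, 0, -8]
    - [0, 0, -12]
    - [0, 0, -12]
  turn: [0.03, 0.1, 0.15, 0.18, 0.18, 0.18, 0.18, 0.18]

```text
clock: 12.95
ee_pos: [550.4, -68.0, 156.9]
eef_rot: [1.058, 2.945, 0.003]
contact_force: [0.1, -0.8, 0.5]
width: 85.6
```

Run:
```python
from m import *
plan((430,-120,150),(-.0264,1,0))
```

```text
clock 12.95 pos [550.4 -68.  156.9] F [ 0.1 -0.8  0.5] w 85.60045404626462
slide cm [  5.99 -11.67   0.55]
turn -0.7159992536534775 or 2.4255933999363157
```

Emit:
apply_moves:
  jaw: [1, 1, 1, 1, 1, 1, 1, 1]
  slide:
    - [6, -11.7, 0.5]
    - [6, -11.7, 0.5]
    - [6, -11.7, 0.5]
    - [6, -11.7, 0.5]
    - [6, -11.7, 0.5]
    - [6, -11.7, 0.5]
    - [6, -11.7, 0.5]
    - [6, -11.7, 0.5]
  turn: [-0.14, -0.28, -0.42, -0.56, -0.7, -0.716, -0.716, -0.716]

```text
clock: 13.75
ee_pos: [426.8, -119.5, 143.3]
eef_rot: [0.037, -3.141, -0.0]
contact_force: [-0.2, 0.6, -0.3]
width: -0.0
```

Run:
```python
from m import *
from workcell import *
for n in("top","scene"):
    d=snapshot(n);f=d["frame"];np.savez(n+"10.npz",**d)
    print(n,scan(d,[-150,-130,-110,-90,-70,-50,-30,-10,0,8]))
    f=f[140:280,210:400] if n=="top" else f[130:290,140:340]
    if n=="top": T,p,w=tube(d,(190,222,262,350));print(T,p,off(T)); print(line(d))
    cv2.imwrite(f"pics/{n}10.png",cv2.resize(f,None,fx=3.7,fy=3.7,interpolation=cv2.INTER_CUBIC))
plan((552,-190,150),(-.0264,1,0))
```

```text
top [(-150, 0.0, 23.0), (-130, -0.1, 22.8), (-110, -0.1, 23.2), (-90, 0.0, 23.0), (-70, 0.0, 23.0), (-50, 0.1, 23.2), (-30, 0.1, 22.8), (-10, 0.0, 23.0), (0, 0.0, 23.0), (8, 0.1, 23.8)]
[[ 546.06147402   24.15586717   30.5       ]
 [ 550.84111484 -158.45098759   30.5       ]] [[266.2        204.39543841]
 [339.2        204.35433637]] [ 0.00973383 -0.03179706]
(array([-4.41394756e-02,  5.42592526e+02]), 57, np.float64(0.6870995985828635))
scene [(-150, -2.1, 25.2), (-130, -2.1, 25.2), (-110, -2.1, 25.2), (-90, -2.0, 25.0), (-70, -2.1, 25.2), (-50, -2.0, 25.0), (-30, -2.1, 25.2), (-10, -2.1, 25.2), (0, -2.2, 25.5), (8, -2.0, 25.5)]
clock 13.85 pos [ 426.8 -119.5  143.2] F [0.4 0.5 0.5] w -0.2244597676262607
slide cm [-12.34  -7.36  -0.68]
turn -0.0015143691536033692 or 3.14007828443619
```

View pics/top10.png

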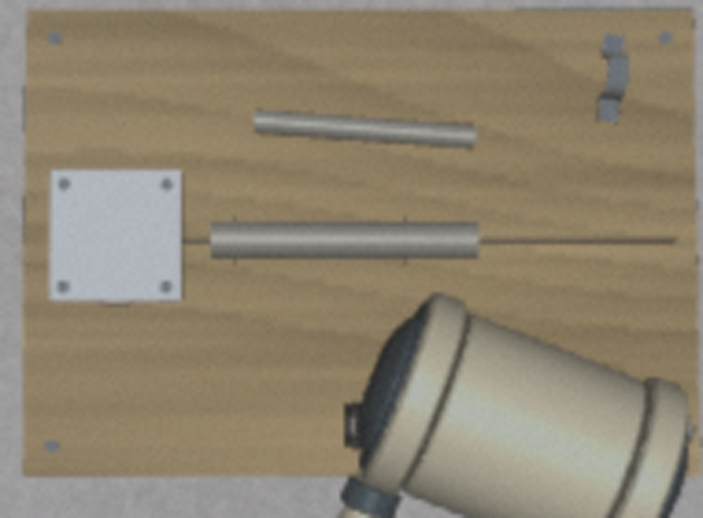

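View pics/scene10.png

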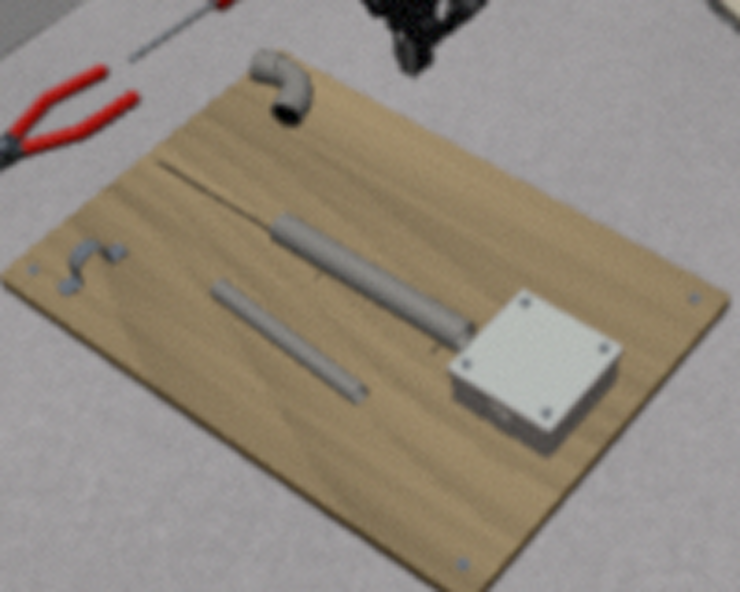

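The conduit lies on the line: the top view gives 0.0–0.1 mm along its whole length, and the scene view gives about −1.3 mm relative to the line. Next comes the endways push with shut fingertips at the free end.

Emit:
apply_moves:
  jaw: [1, 1, 1, 1, 1, 1, 1, 1]
  slide:
    - [-6, -7.4, 0]
    - [-9, -7.4, 0]
    - [-12.3, -7.4, 0]
    - [-12.3, -7.4, 0]
    - [-12.3, -7.4, 3.5]
    - [-12.3, -7.4, 6.5]
    - [-12.3, -7.4, 8]
    - [-12.3, -7.4, 8]
  turn: [0, 0, 0, 0, 0, 0, 0, 0]

```text
clock: 14.65
ee_pos: [549.9, -189.5, 60.6]
eef_rot: [0.041, -3.137, -0.003]
contact_force: [-0.5, -0.1, 0.7]
width: -0.3
```

Run:
```python
from m import *
from workcell import *
plan((551.3,-190,41),(-.0264,1,0))
d=snapshot("scene");f=d["frame"]
cv2.imwrite("pics/s11.png",cv2.resize(f[130:290,140:340],None,fx=3.7,fy=3.7,interpolation=cv2.INTER_CUBIC))
```

```text
clock 14.65 pos [ 549.9 -189.5   60.6] F [-0.5 -0.1  0.7] w -0.3124899487110162
slide cm [-0.15 -0.06  1.96]
turn -0.0004629609453108997 or 3.1411296926444825
```

View pics/s11.png

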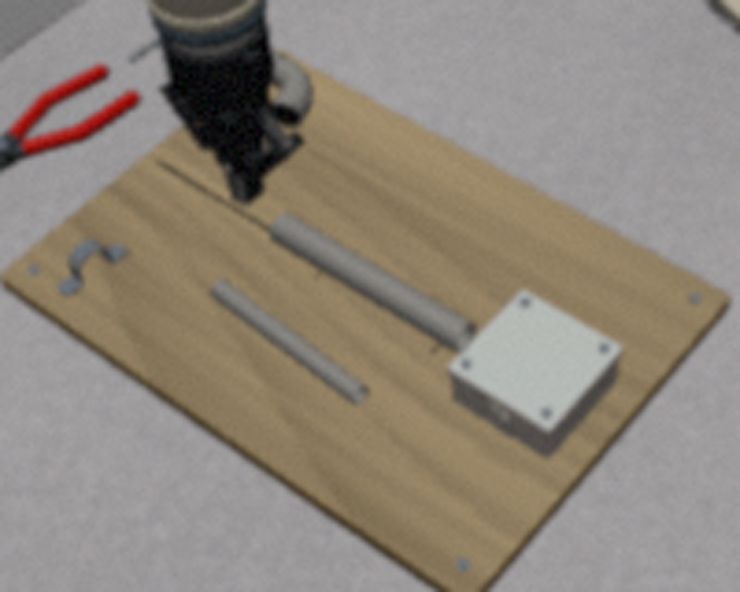

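I'll check that the knuckle clears the tube before lowering.

Run:
```python
from m import *
from workcell import *
d=snapshot("scene")
for c in((243,198),(283,160),(298,148),(298,140)):
    uv=np.array(c)/3.7+[140,130]-.5
    a=ray(d,[uv],0)[0];b=ray(d,[uv],200)[0];t=(550-a[0])/(b[0]-a[0]);print(c,a+(b-a)*t)
```

```text
(243, 198) [ 550.         -195.58185914   37.18030792]
(283, 160) [ 550.         -139.82531025  114.72800532]
(298, 148) [ 550.         -121.28983097  138.57699262]
(298, 140) [ 550.         -119.96800298  147.33704883]
```

Emit:
apply_moves:
  jaw: [1, 1, 1, 1, 1, 1, 1, 1]
  slide:
    - [-0.1, 0, 1.2]
    - [-0.1, 0, 1.8]
    - [-0.1, 0, 1.8]
    - [-0.1, 0.4, 1.8]
    - [-0.1, 0.8, 1.8]
    - [-0.1, 1.0, 1.8]
    - [-0.1, 1.2, 1.8]
    - [-0.1, 1.3, 1.8]
  turn: [0, 0, 0, 0, 0, 0, 0, 0]

```text
clock: 15.55
ee_pos: [552.4, -177.0, 45.5]
eef_rot: [-0.042, 3.141, -0.0]
contact_force: [0.9, -0.2, 0.8]
width: -0.2
```

Run:
```python
from m import *
from workcell import *
plan((550.8,-174,41),(-.0264,1,0))
d=snapshot("scene");f=d["frame"]
cv2.imwrite("pics/s12.png",cv2.resize(f[160:250,180:300],None,fx=6,fy=6,interpolation=cv2.INTER_CUBIC))
```

```text
clock 15.55 pos [ 552.4 -177.    45.5] F [ 0.9 -0.2  0.8] w -0.1801694815813868
slide cm [0.15 0.31 0.45]
turn 0.00010630333599189175 or -3.1414863502538015
```

View pics/s12.png

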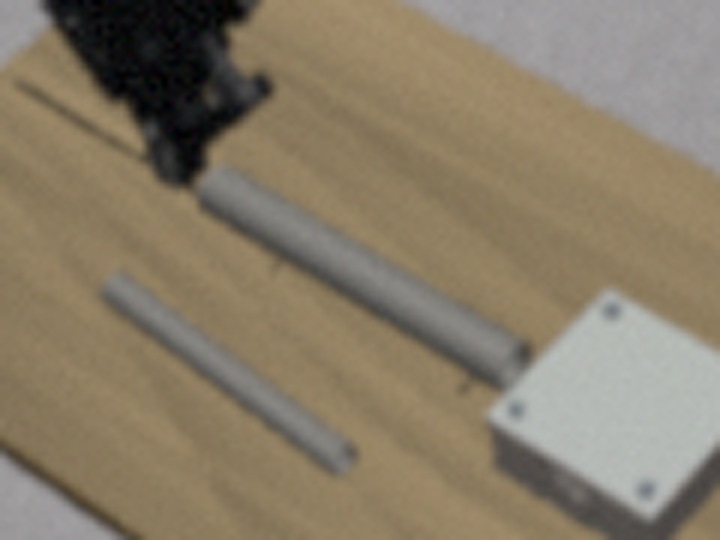

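Emit:
apply_moves:
  jaw: [1, 1, 1, 1, 1, 1, 1, 1]
  slide:
    - [0.1, 0, 0.4]
    - [0.1, 0, 0.4]
    - [0.1, 0.15, 0.4]
    - [0.1, 0.3, 0.4]
    - [0.1, 0.45, 0.4]
    - [0.1, 0.6, 0.4]
    - [0.1, 0.75, 0.4]
    - [0.1, 0.9, 0.4]
  turn: [0, 0, 0, 0, 0, 0, 0, 0]

```text
clock: 16.4
ee_pos: [551.1, -168.2, 41.3]
eef_rot: [-0.041, 3.141, -0.0]
contact_force: [-0.6, -0.4, 0.1]
width: 0.4
```

Run:
```python
from m import *
from workcell import *
plan((550.8,-174,41),(-.0264,1,0))
d=snapshot("scene");f=d["frame"];print(scan(d,[-140,-110,-90,-70,-50,-30,-10,0,8]))
cv2.imwrite("pics/s13.png",cv2.resize(f[160:250,180:300],None,fx=6,fy=6,interpolation=cv2.INTER_CUBIC))
d=snapshot("top");f=d["frame"];print(scan(d,[-20,-10,0,8]))
cv2.imwrite("pics/t13.png",cv2.resize(f[170:250,210:400],None,fx=4,fy=4,interpolation=cv2.INTER_CUBIC))
```

```text
clock 16.4 pos [ 551.1 -168.2   41.3] F [-0.6 -0.4  0.1] w 0.42411265275649557
slide cm [ 0.04 -0.58  0.03]
turn -0.00011844241580695613 or 3.1414742111739864
[(-140, -2.1, 24.2), (-110, -2.0, 25.0), (-90, -2.1, 24.8), (-70, -2.1, 25.2), (-50, -2.1, 25.2), (-30, -2.1, 25.2), (-10, -2.1, 25.8), (0, -2.1, 25.8), (8, -2.0, 25.5)]
[(-20, 0.2, 23.0), (-10, 0.1, 22.8), (0, 0.4, 22.8), (8, 0.2, 24.0)]
```

View pics/s13.png

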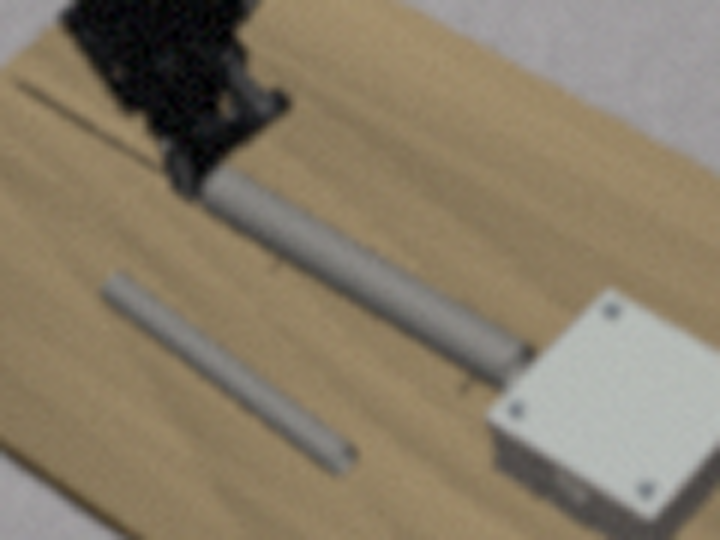

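View pics/t13.png

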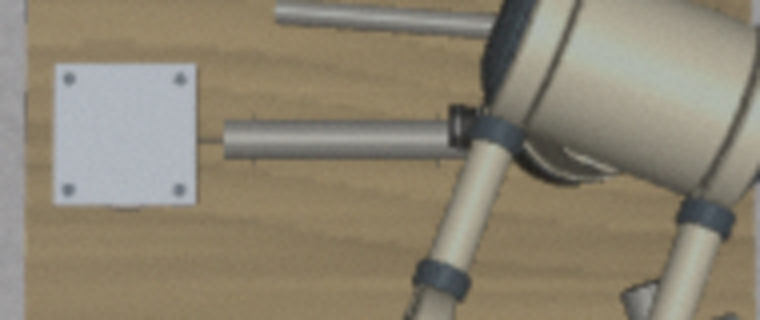

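The tip is on the end, and the conduit has moved about 3 mm while staying on the line. Roughly 16–17 mm remain.

Emit:
apply_moves:
  jaw: [1, 1, 1, 1, 1, 1, 1, 1]
  slide:
    - [0, 0.15, 0]
    - [0, 0.3, 0]
    - [0, 0.45, 0]
    - [0, 0.6, 0]
    - [0, 0.75, 0]
    - [0, 0.9, 0]
    - [0, 1.05, 0]
    - [0, 1.2, 0]
  turn: [0, 0, 0, 0, 0, 0, 0, 0]

```text
clock: 17.3
ee_pos: [550.7, -156.2, 41.3]
eef_rot: [0.041, -3.141, 0.0]
contact_force: [-0.2, -0.5, 0.8]
width: 0.2
```

```bash
cat >> m.py <<'E'
def yend(d):
    S=cv2.cvtColor(d["frame"],cv2.COLOR_BGR2HSV)[...,1].astype(np.float32)
    y=np.arange(15,50,.25);P=[]
    acc=0
    for o in(-5,0,5):
        X=np.c_[C0[1]+C0[0]*y+o,y,np.full(len(y),30.5)];q=proj(d,X).astype(np.float32)
        acc=acc+cv2.remap(S,q[:,0].copy(),q[:,1].copy(),cv2.INTER_LINEAR).ravel()/3
    return [(float(a),int(b)) for a,b in zip(y[::4],acc[::4])]
E
python3 - <<'E'
from m import *
from workcell import *
plan((550.8,-174,41),(-.0264,1,0))
d=snapshot("top");f=d["frame"];print(scan(d,[-40,-30,-20,-10,0,8,15]));print(yend(d))
cv2.imwrite("pics/t14.png",cv2.resize(f[170:250,210:400],None,fx=4,fy=4,interpolation=cv2.INTER_CUBIC))
d=snapshot("scene");print(scan(d,[-130,-110,-90,-70,-50,-30,-10,0,8]))
E
```

```text
clock 17.3 pos [ 550.7 -156.2   41.3] F [-0.2 -0.5  0.8] w 0.1697914321035284
slide cm [ 0.04 -1.78  0.03]
turn -0.00018023252677850716 or 3.1414124210630145
[(-40, 0.0, 23.0), (-30, 0.1, 23.2), (-20, 0.2, 23.0), (-10, 0.2, 23.0), (0, 0.1, 23.2), (8, 0.2, 24.0), (15, 0.4, 22.8)]
[(15.0, 12), (16.0, 12), (17.0, 13), (18.0, 12), (19.0, 12), (20.0, 12), (21.0, 12), (22.0, 12), (23.0, 12), (24.0, 12), (25.0, 11), (26.0, 11), (27.0, 10), (28.0, 10), (29.0, 10), (30.0, 11), (31.0, 11), (32.0, 12), (33.0, 12), (34.0, 12), (35.0, 15), (36.0, 21), (37.0, 27), (38.0, 39), (39.0, 52), (40.0, 60), (41.0, 54), (42.0, 48), (43.0, 34), (44.0, 18), (45.0, 7), (46.0, 10), (47.0, 14), (48.0, 15), (49.0, 16)]
[(-130, -2.0, 25.0), (-110, -2.2, 25.0), (-90, -2.0, 25.0), (-70, -2.0, 25.0), (-50, -2.0, 25.0), (-30, -2.2, 25.0), (-10, -2.0, 25.5), (0, -2.0, 25.5), (8, -2.0, 25.5)]
```

View pics/t14.png

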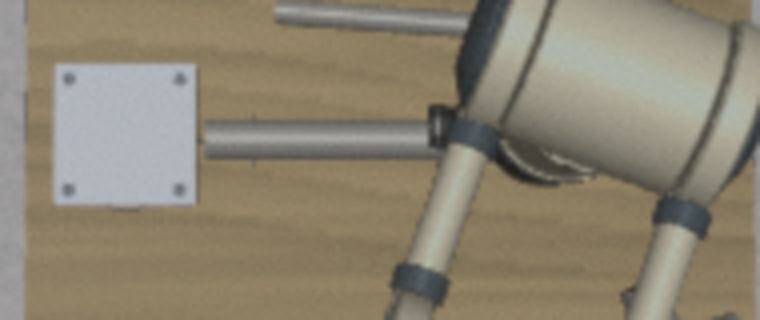

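The end is at y≈37.5 and the box face is near 45, so 6–8 mm remain. I'll push slower now and watch the force.

Emit:
apply_moves:
  jaw: [1, 1, 1, 1, 1, 1, 1, 1]
  slide:
    - [0, 0.08, 0]
    - [0, 0.16, 0]
    - [0, 0.24, 0]
    - [0, 0.32, 0]
    - [0, 0.4, 0]
    - [0, 0.46, 0]
    - [0, 0.52, 0]
    - [0, 0.56, 0]
  turn: [0, 0, 0, 0, 0, 0, 0, 0]

```text
clock: 18.2
ee_pos: [550.6, -150.7, 41.3]
eef_rot: [0.041, -3.141, -0.0]
contact_force: [0.6, -0.0, 0.3]
width: 0.1
```

Emit:
apply_moves:
  jaw: [1, 1, 1]
  slide:
    - [0, 0.03, 0]
    - [0, 0.05, 0]
    - [0, 0.05, 0]
  turn: [0, 0, 0]

```text
clock: 18.5
ee_pos: [550.6, -150.2, 41.3]
eef_rot: [-0.041, 3.141, 0.0]
contact_force: [-0.3, 0.1, -0.6]
width: -0.2
```

Emit:
apply_moves:
  jaw: [1, 1, 1]
  slide:
    - [0, 0.03, 0]
    - [0, 0.05, 0]
    - [0, 0.05, 0]
  turn: [0, 0, 0]

```text
clock: 18.8
ee_pos: [550.6, -149.8, 41.3]
eef_rot: [-0.041, 3.141, -0.0]
contact_force: [0.1, -0.2, 1.4]
width: 0.3
```

Run:
```python
from m import *
from workcell import *
plan((550.8,-174,41),(-.0264,1,0))
d=snapshot("top");f=d["frame"];print(scan(d,[-40,-30,-20,-10,0,8,15]));print(yend(d)[18:])
cv2.imwrite("pics/t15.png",cv2.resize(f[185:225,240:300],None,fx=10,fy=10,interpolation=cv2.INTER_CUBIC))
d=snapshot("scene");f=d["frame"];print(scan(d,[-130,-110,-90,-70,-50,-30,-10,0,8]))
cv2.imwrite("pics/s15.png",cv2.resize(f[190:250,220:310],None,fx=8,fy=8,interpolation=cv2.INTER_CUBIC))
```

```text
clock 18.8 pos [ 550.6 -149.8   41.3] F [ 0.1 -0.2  1.4] w 0.2974712402066886
slide cm [ 0.04 -2.42  0.03]
turn -0.00021032527429523966 or 3.141382328315498
[(-40, 0.2, 23.0), (-30, 0.2, 23.0), (-20, 0.2, 23.0), (-10, 0.0, 23.0), (0, 0.2, 23.0), (8, 0.1, 23.8), (15, 0.2, 23.0)]
[(33.0, 11), (34.0, 11), (35.0, 11), (36.0, 11), (37.0, 11), (38.0, 12), (39.0, 12), (40.0, 11), (41.0, 10), (42.0, 9), (43.0, 8), (44.0, 7), (45.0, 8), (46.0, 11), (47.0, 13), (48.0, 14), (49.0, 15)]
[(-130, -2.0, 25.5), (-110, -1.9, 25.2), (-90, -2.0, 25.5), (-70, -2.0, 25.0), (-50, -1.9, 25.2), (-30, -2.0, 25.0), (-10, -2.2, 25.5), (0, -2.4, 25.2), (8, -1.9, 25.2)]
```

View pics/t15.png

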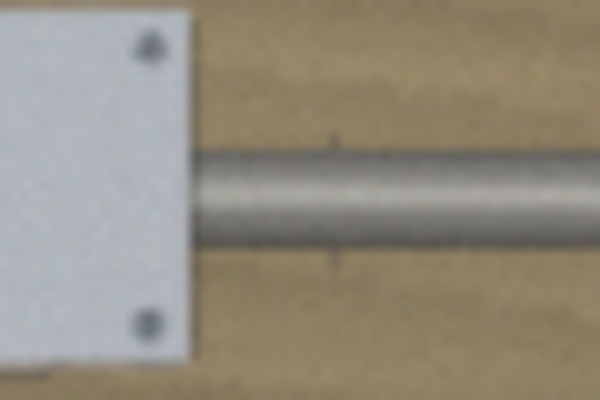

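View pics/s15.png

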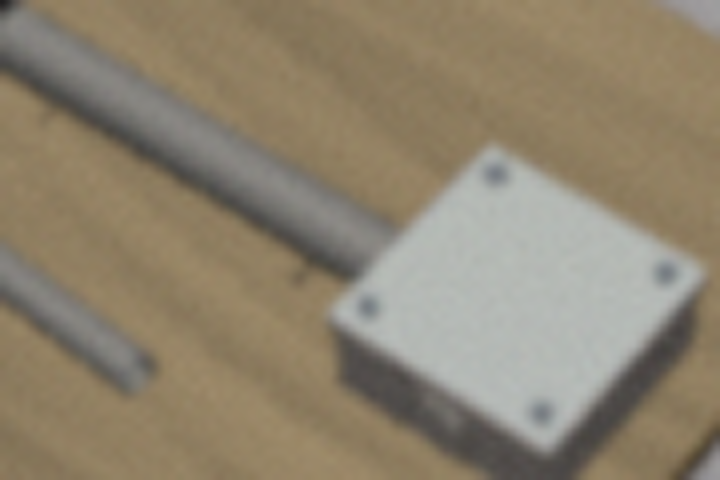

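The end now reaches the lid edge, but no force shows yet. I'll go on in 0.4–0.5 mm nudges until contact registers.

Emit:
apply_moves:
  jaw: [1, 1, 1]
  slide:
    - [0, 0.03, 0]
    - [0, 0.05, 0]
    - [0, 0.05, 0]
  turn: [0, 0, 0]

```text
clock: 19.2
ee_pos: [550.6, -149.6, 41.3]
eef_rot: [-0.041, 3.141, -0.001]
contact_force: [0.1, -3.2, 0.1]
width: -0.2
```

Emit:
apply_moves:
  jaw: [1, 1, 1]
  slide:
    - [0, 0.03, 0]
    - [0, 0.05, 0]
    - [0, 0.05, 0]
  turn: [0, 0, 0]

```text
clock: 19.5
ee_pos: [550.6, -149.5, 41.5]
eef_rot: [-0.04, 3.141, -0.002]
contact_force: [0.2, -5.7, -0.1]
width: 0.1
```

Emit:
apply_moves:
  jaw: [1, 1, 1]
  slide:
    - [0, 0.02, 0]
    - [0, 0.04, 0]
    - [0, 0.04, 0]
  turn: [0, 0, 0]

```text
clock: 19.8
ee_pos: [550.6, -149.5, 41.6]
eef_rot: [-0.04, 3.141, -0.003]
contact_force: [-0.8, -5.7, 0.1]
width: -0.1
```

The force rose to 5.7 N and the TCP stopped at y=−149.5, so the conduit is seated against the box. I'll ease off, retreat straight back, lift and check.

Emit:
apply_moves:
  jaw: [1, 1, 1, 1, 1, 1, 1, 1]
  slide:
    - [0, -0.1, 0]
    - [0, -0.2, 0]
    - [0, -0.5, 0]
    - [0, -1.2, 0]
    - [0, -2.2, 0]
    - [0, -3, -1]
    - [0, -3, -4]
    - [0, -3, -8]
  turn: [0, 0, 0, 0, 0, 0, 0, 0]

```text
clock: 20.6
ee_pos: [550.0, -178.8, 120.3]
eef_rot: [0.04, -3.137, -0.003]
contact_force: [0.3, 0.0, 0.5]
width: -0.1
```

Emit:
apply_moves:
  jaw: [1, 1, 1, 1, 1, 1, 1, 1]
  slide:
    - [2, 0, -3]
    - [6, 0, -4]
    - [10, 0, -4]
    - [13, 0, -4]
    - [14, 0, -4]
    - [14, 0, -4]
    - [14, 0, -4]
    - [14, 0, -4]
  turn: [0, 0, 0, 0, 0, 0, 0, 0]

```text
clock: 21.4
ee_pos: [412.3, -182.0, 161.2]
eef_rot: [0.042, -3.141, -0.0]
contact_force: [-0.1, 0.0, -1.0]
width: -0.1
```

Run:
```python
from m import *
from workcell import *
plan((550.8,-174,41),(-.0264,1,0))
d=snapshot("top");f=d["frame"];print(scan(d,[-130,-110,-90,-70,-50,-30,-10,0,15,30,38]))
T,p,w=tube(d,(190,222,262,350));print("free end y",T[1])
B,q,w2=tube(d,(165,190,270,345),26);print("thin",B)
cv2.imwrite("pics/t16.png",cv2.resize(f[140:280,210:400],None,fx=4,fy=4,interpolation=cv2.INTER_CUBIC))
d=snapshot("scene");f=d["frame"];print(scan(d,[-130,-110,-90,-70,-50,-30,-10,0,8]))
cv2.imwrite("pics/s16.png",f)
```

```text
clock 21.4 pos [ 412.3 -182.   161.2] F [-0.1  0.  -1. ] w -0.0732235356611984
slide cm [-13.87   0.43  12.02]
turn 0.00026608971818815224 or -3.1413265638716052
[(-130, -0.1, 22.8), (-110, 0.0, 23.0), (-90, 0.1, 22.8), (-70, 0.0, 23.0), (-50, 0.4, 22.8), (-30, 0.2, 23.0), (-10, 0.1, 23.2), (0, 0.2, 23.0), (15, 0.4, 22.8), (30, 0.2, 23.0), (38, 0.0, 23.5)]Traceback (most recent call last):
  File "<stdin>", line 5, in <module>
  File "m.py", line 27, in tube
    if sg<0: j=np.where(p>t)[0][-1]
               ~~~~~~~~~~~~~~~~^^^^
IndexError: index -1 is out of bounds for axis 0 with size 0
```

Run:
```python
from m import *
from workcell import *
d=snapshot("top");f=d["frame"]
B,q,w2=tube(d,(165,190,270,345),26);print("thin",B.round(1))
S=cv2.cvtColor(f,cv2.COLOR_BGR2HSV)[...,1].astype(np.float32)
y=np.arange(-145,-125,.5);q=proj(d,np.c_[C0[1]+C0[0]*y,y,np.full(len(y),30.5)]).astype(np.float32);s=cv2.remap(S,q[:,0].copy(),q[:,1].copy(),1).ravel();print("free end",y[np.where(s<42)[0][0]])
cv2.imwrite("pics/t16.png",cv2.resize(f[140:280,210:400],None,fx=4,fy=4,interpolation=cv2.INTER_CUBIC))
d=snapshot("scene");f=d["frame"];print(scan(d,[-130,-110,-90,-70,-50,-30,-10,0,8]))
cv2.imwrite("pics/s16.png",f)
```

```text
thin [[ 628.7   -4.2   26. ]
 [ 621.4 -154.9   26. ]]
free end -137.5
[(-130, -2.1, 25.2), (-110, -2.1, 24.8), (-90, -1.9, 24.8), (-70, -2.0, 25.0), (-50, -1.9, 25.2), (-30, -2.1, 25.2), (-10, -2.1, 25.2), (0, -2.1, 25.2), (8, -2.0, 26.0)]
```

View pics/t16.png

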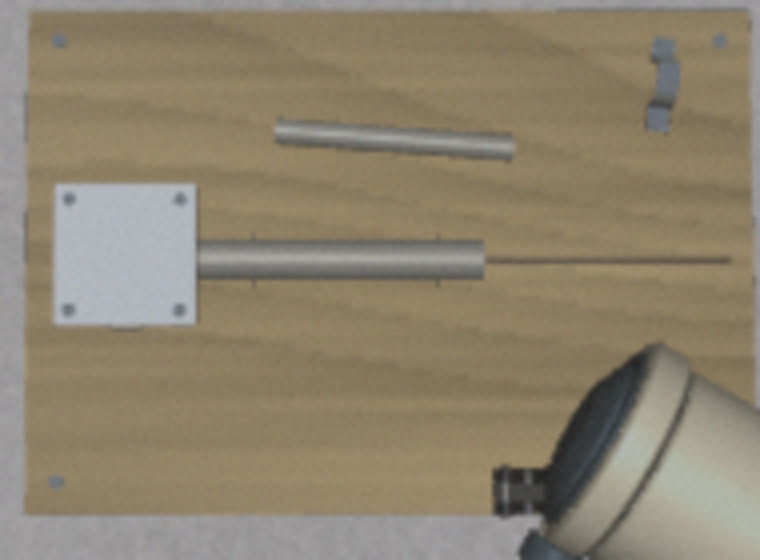

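View pics/s16.png

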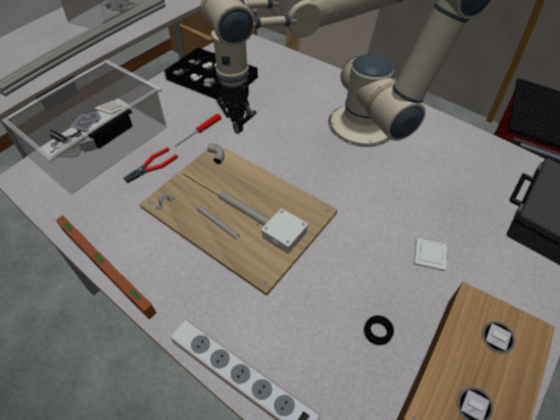

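The conduit is centred on the line and butts up to the box: it runs from crop (198,260) to (484,260). The thin conduit and all the other parts are where they were, and the arm is clear. Handing in.

```bash
python3 -c "
from workcell import *
print(job_done(), get_state()['clock'])"
```

```text
the job is handed in; nothing more can be done
the job is handed in; nothing more can be done
```

The thick conduit now lies along the pencil line with its end against the junction box. I handed the job in after about 21.5 s, and no verdict came back.

**What I did**
- I rolled the conduit to the line with the open fingertips, which left it about 1.15° off parallel.
- I straightened it with the open fingers straddling it diagonally, turning the tool so the tips pushed opposite sides. It was never gripped or lifted.
- I pushed the free end with shut fingertips until it stopped against the box at about 5.7 N. Then I backed off and moved the arm clear.

**Last checks**
- **Centring:** the top view puts the conduit within −0.1 to +0.4 mm of the line along its whole length, and parallel to it.
- **Disagreement:** the scene camera also shows it parallel, but about 1.3 mm to the robot's side of the line. I trusted the top view.
- **Against the box:** I judged this by the force rise and the tip stopping. The end is hidden under the lid, so the cameras can't show the contact. The free end measured y ≈ −137.5, which would put the other end 1–2 mm short of the estimated face. That is within the measuring error.
- **Other parts:** the thin conduit measured within 0.3 mm of where it started. The rest look unmoved in the pictures, but I didn't measure them.

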